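# Release the bench length gauge and hold its arm at the set mark

## Robot

A 6-joint arm with a two-finger parallel gripper is mounted at the origin on the work surface. World frame = base frame: x ahead of the robot, y to its left, z up, the work surface at z = 0. Lengths are in m, angles in rad, forces in N, time in s.
With the tool pointing down it reaches from about 0.35 to 0.975 m from the base axis. Payload 17.4 kg.
Tool frame: the origin (TCP) lies midway between the tips of the shut fingers; the grasp point (between the pads) lies 19 mm behind it; z points along the fingers, y is the direction in which the jaws open and shut (so a half turn about z gives the same grasp; the last joint's range is limited). The gripper opens to 85 mm and grips with 20 to 120 N. Pads are 22 mm wide; open, the fingers measure 114 mm over their backs; the gripper's body (76 mm by 85 mm) begins 54 mm behind the grasp point. The pads swing forward as they close: fully open they stand 13 mm farther back than shut.
Start: joints at [1.245, 0.116, 1.442, -0, 1.584, -0.038], TCP at [0.192, 0.647, 0.231] pointing down, gripper open.
Joint ranges: [-2.83, 2.83], [-0.83, 2.19], [0.07, 2.5], [-1.14, 4.28], [0.01, 3], [-2.97, 2.97]. Speed limits (rad/s): [1.89, 1.89, 2.22, 3.14, 3.14, 3.14].

## Interface

Orientations are given as a rotation vector (axis times angle).
In Python, from cell import manip gives the robot as it stands.
- The arm moves only by the shell command python3 -m inch 'ROWS'. ROWS is JSON, a list of rows, each an object of numbers: "x", "y", "z": the shift along the world's x, y, z in cm; "ax", "ay", "az": the turn, a rotation vector about the world's x, y, z in degrees; "grip": the closure in counts, from 0 (fully open) to 255 (shut). In form: [{"x": .., "y": .., "z": .., "ax": .., "ay": .., "az": .., "grip": ..}, ...]. A call has 1 to 10 rows; each row shifts and turns the pose as measured when the row begins; what a row does not reach is not made up. A row lasts 1/10 s, in which the tool goes at most 50 mm and 8.59 degrees, less where a joint would pass 70% of its speed; a pose out of reach is approached as far as the arm can. A call is refused whole if a number of a shift passes 5 or a number of a turn 8.59, either way. A call with a gripper value outside its range is refused whole. The fingers move at their own pace and stop on an object; the grip force is fixed at half the most. Time passes only in rows, so rows that do not move let the fingers close. It gives the time, the measured TCP pose, the force and the opening at its end, in the units of the state.
- manip.sense(): the state, without advancing time (a new reading comes with each control period).
- manip.read_camera(name): name is "scene" or "top"; returns the picture (400x640x3 uint8, red, green, blue); there is no depth.
- manip.camera_info(name): a dict with "mtx" (3x3 intrinsics, pixels), "dist_coeffs" ([k1, k2, p1, p2, k3] as OpenCV has them; the pictures are not rectified), "xyz" and "attitude" of the camera in the world. Camera axes: x right, y down, z forward; pixel columns grow to the right and rows downward; lengths in m; the calibration is good to about 2 mm. A picture is of the moment at which its call begins. camera_info takes no time and is no camera call.
- manip.hand_in(): hands the job in, once; it reports no verdict.
Trained networks look in the newest picture that a camera, given by its name, has taken for a name from the list of things; names that differ only in an ending like _2 or _b are one class to them, and where a whole thing is asked for, a point or a joint stands for the part that bears it (a point fixed in the world has none). Each returns a list of dicts, best first, with "confidence" (0 to 1); they miss things now and then, are a little off and sometimes report something else, mostly with a low value. They report only what shows in the picture. A call takes as long as a camera call.
- manip.recognise(label, camera): "location" ([row, column] in pixels, amid what is visible of it).
- manip.spot_point(label, camera): "location" ([row, column] in pixels: a listed point, or the origin of a listed thing).
The state is a dict: "time_s": time; "joint_pos": joint angles; "joint_vel": joint speeds; "joint_torque": joint torques, N m; "eef_pos": TCP position; "ee_rot": TCP orientation; "ft_force": force on the tool from outside, world axes, zero at the start; "torque": the same for the moment, N m; "width": finger opening in m.
Only numpy, scipy, OpenCV 4.12 (cv2) and the standard library are available. Lean on these libraries where they do the work, as an engineer would, in place of code of your own. Each camera call takes 0.05 s, during which the arm holds its last target. There are 200 camera calls.

## Task

Set the stop of the bench length gauge for the next cut: press the lock button on the sleeve so that the telescoping arm springs free, then draw the arm out (its upright post is the handle) until its pointer stands in line with the index tab set on the scale, and hold it there. The arm springs back if let go, so finish while still holding the arm, with the pointer at the tab. Leave the index tab and the other things on the bench where they are.

Things in the scene. Friction and masses are not known exactly. Their poses are not given: they have to be found in the camera images.
- gauge: Length gauge fixed to the bench: dark base plate 10 mm thick (x -190..250, y -85..41 mm), aluminium sleeve 44 mm wide (x -175..-10, top 54 mm up; two straps 56 wide, 58 high) and a white scale strip on the -y side, lines every 10 mm (x 50..200). Origin on the bench top below the sleeve's centre line; x = direction in which the arm draws out, z up.
- button_top (a point): Centre of the top face of the lock button: round upright aluminium button, 28 mm in diameter, on top of the sleeve in a dark round bezel 42 mm wide (rim 60 mm above the bench). The face is 70 mm above the bench when up; gauge x = -92.5 mm, y = 0. The only button.
- lock_button (a joint): How far the lock button is pushed down, m: 0 up, 0.007 fully down. It springs up by itself; about 1.4 N starts it, 5.2 N pushes it fully down. From about 0.0045 m down the arm is free.
- post_top (a point): Centre of the top face of the arm's upright post: round black post 26 mm in diameter, 64 mm tall, on the dark head block (30 x 46 mm, top 50 mm above the bench) at the outer end of the arm's steel bar (22 x 22 mm). Post top 114 mm above the bench; gauge x = 50 mm, y = 0 when locked. Axes as the gauge's.
- gauge_arm (a joint): How far the arm is drawn out along the gauge's x, m: 0 locked, 0.15 fully out. Held at 0 until the button is pressed; then a spring pushes it out to about 0.022 (+-0.005) and the button comes up behind it. Beyond that a spring of 60 N/m pulls it back (about 6.5 N at 0.13), so it stays out only while held.
- pointer (a point): Tip of the dark steel pointer blade (4 mm thick, 17 mm long) that sticks out of the head block over the scale. It moves with the arm, at the same gauge x as the post. Axes as the gauge's.
- tab_tip (a point): Tip of the index tab's 4 mm thick dark blade, the mark to reach. The tab is a small dark steel block 20 x 22 x 18 mm with a brass screw, on the outer edge of the scale, its blade pointing across the scale towards the pointer and ending 8 mm short of the pointer's tip line. In line = same gauge x as the pointer. Axes as the gauge's.
- index_tab (a joint): Where the index tab has been set, m, on the same zero as joint gauge_arm: the pointer is in line with the tab when both joints read the same. Between 0.065 and 0.13; it is stiff and must not be shifted.
- channel_offcut: Bystander: red steel channel offcut, 160 x 60 x 30 mm, loose, flat on the bench. Origin under its centre.
- spray_can: Bystander: grey can, 52 mm in diameter, 120 mm tall, standing loose. Origin under its centre.
- spanner: Bystander: steel spanner 160 mm long, lying loose. Origin under its middle.

How it is judged:
By the outcome, as a careful person would: the job done as asked, in the order asked, and still so for the second after the job is handed in, while the arm keeps its last pose, push and grip.
It also fails if it takes over 43 s, if anything falls off the work surface, if the arm or the gripper's body presses on something with over 40 N, if the wrist force passes 120 N, or if a joint passes its speed limit or range.

## Working session

There is one attempt and no reset: what is moved stays moved. The work goes in short steps, Python scripts to look and compute and a shell command to move; the robot and the scene stay as the last step left them, time stands still between calls to the robot, and variables do not carry over. Pictures are saved under pics/ and viewed, about 8 in all and at most 12, crops included, and the job is handed in when it is done.

```bash
mkdir -p pics; cat > h.py <<'E'
import numpy as np, cv2
from scipy.spatial.transform import Rotation as R
from cell import manip
def cam(n):
    c=manip.camera_info(n); a=np.array(c["attitude"],float)
    Rm=a if a.shape==(3,3) else (R.from_rotvec(a) if a.size==3 else R.from_quat(a)).as_matrix()
    return np.array(c["mtx"],float),np.array(c["dist_coeffs"],float),np.array(c["xyz"],float),Rm
def ray(n,rc):
    K,d,t,Rm=cam(n); u=cv2.undistortPoints(np.array([[[rc[1],rc[0]]]],float),K,d)[0,0]
    v=Rm@np.array([u[0],u[1],1]); return t,v
def atz(n,rc,z):
    t,v=ray(n,rc); return t+v*(z-t[2])/v[2]
def pix(n,p):
    K,d,t,Rm=cam(n); q=Rm.T@(np.array(p)-t)
    o=cv2.projectPoints(q[None],np.zeros(3),np.zeros(3),K,d)[0][0,0]; return o[::-1]
def save(n,f,crop=None,s=1):
    im=manip.read_camera(n)
    if crop: im=im[crop[0]:crop[1],crop[2]:crop[3]]
    cv2.imwrite(f,cv2.resize(im,None,fx=s,fy=s,interpolation=cv2.INTER_CUBIC)[:,:,::-1])
E
python3 - <<'E'
from h import *
for n in("scene","top"):
    print(n,manip.camera_info(n)["xyz"],manip.camera_info(n)["attitude"]); save(n,f"pics/{n}0.png")
    for l,z in(("gauge",0),("button_top",.07),("post_top",.114),("pointer",.04),("tab_tip",.03),("channel_offcut",0),("spray_can",0),("spanner",0)):
        for r in manip.spot_point(l,n)[:2]: print(l,np.round(r["location"],1),round(r["confidence"],2),np.round(atz(n,r["location"],z),4))
print(manip.sense())
E
```

```text
scene [ 1.31761415 -0.2782494   0.80749329] [-2.02263239 -1.33047794  0.56716457]
gauge [211.6 260.8] 0.97 [ 0.5301 -0.0857  0.    ]
button_top [205.1 213.9] 0.7 [ 0.5407 -0.1868  0.07  ]
post_top [168.7 278.4] 0.89 [ 0.5343 -0.0376  0.114 ]
pointer [251.2 295.3] 0.2 [ 0.7021 -0.0677  0.04  ]
tab_tip [204.7 316.2] 0.44 [0.5879 0.0262 0.03  ]
channel_offcut [202.8 316.9] 0.72 [0.5546 0.0418 0.    ]
channel_offcut [253.2 293.6] 0.57 [ 0.6737 -0.062  -0.    ]
spray_can [227.1 379.1] 0.75 [0.6791 0.1367 0.    ]
spanner [291.5 212.8] 0.67 [ 0.7017 -0.2426  0.    ]
top [0.50682935 0.01080497 0.86987773] [-2.13271945  2.11307882 -0.20323698]
gauge [256.3 362.9] 0.75 [ 0.5369 -0.0867  0.    ]
button_top [254.6 412.3] 0.67 [ 0.5388 -0.1825  0.07  ]
post_top [257.8 343.7] 0.91 [ 0.5297 -0.0359  0.114 ]
pointer [238.2 341.2] 0.6 [ 0.5743 -0.0351  0.04  ]
tab_tip [235.2 308.8] 0.69 [0.5811 0.0362 0.03  ]
channel_offcut [198.  344.8] 0.86 [ 0.6715 -0.0458  0.    ]
channel_offcut [255.3 343.1] 0.22 [ 0.5388 -0.0416  0.    ]
spray_can [194.4 264.1] 0.93 [0.6783 0.1434 0.    ]
spanner [184.6 428.6] 0.86 [ 0.7056 -0.244   0.    ]
spanner [238.5 341.2] 0.75 [ 0.5769 -0.0373  0.    ]
{'time_s': 0.9, 'joint_pos': array([ 1.24519687e+00,  1.15965963e-01,  1.44158532e+00, -9.78463404e-06,
        1.58400080e+00, -3.78047688e-02]), 'joint_vel': array([-0.00068145,  0.0007595 , -0.00075437, -0.00050889,  0.00032003,
       -0.0002892 ]), 'joint_torque': array([ 3.99478493e-03, -7.31739020e+01, -6.32657075e+01,  1.51070831e-04,
        3.76771841e-04, -9.07367757e-05]), 'eef_pos': array([0.19160757, 0.64724141, 0.23133522]), 'ee_rot': array([4.50506099e-01, 3.10910632e+00, 5.98980722e-05]), 'ft_force': array([-0.11126095, -0.33767473, -0.01601068]), 'torque': array([-0.04308801, -0.0302647 , -0.03245964]), 'width': 0.08539208481468016}
```

View pics/scene0.png

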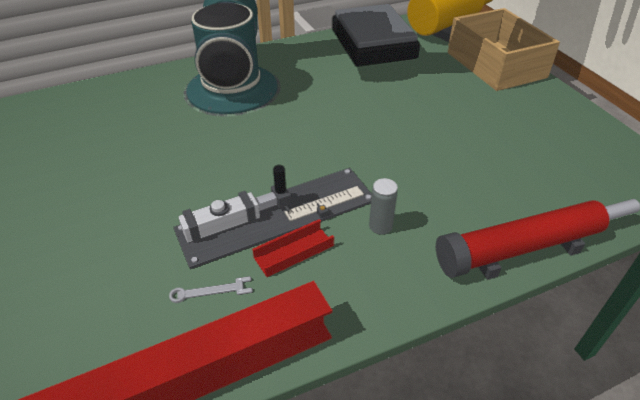

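View pics/top0.png

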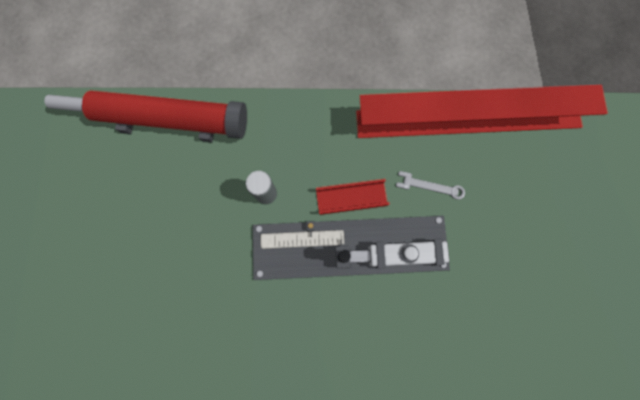

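Scene picture: gauge with its sleeve on the left, button at (205,217), post top at (168,279), tab near (207,321) and the red channel in front. Top picture: button at (253,411), post at (257,344), tab's brass screw at (226,310), pointer near (238,341). The detections match these, so next I fit the gauge pose.

```bash
cat >> h.py <<'E'
def gauge_fit(obs,x0=(.535,-.087,1.6)):
    # obs: (cam, rc, gauge xyz)
    from scipy.optimize import least_squares
    def w(p,g): c,s=np.cos(p[2]),np.sin(p[2]); return np.array([p[0]+c*g[0]-s*g[1],p[1]+s*g[0]+c*g[1],g[2]])
    f=lambda p:np.concatenate([pix(n,w(p,g))-rc for n,rc,g in obs])
    s=least_squares(f,x0,loss="soft_l1"); return s.x,f(s.x),w
E
python3 - <<'E'
from h import *
obs=[("scene",(205.1,213.9),(-.0925,0,.07)),("scene",(168.7,278.4),(.05,0,.114)),("scene",(211.6,260.8),(0,0,0)),
("top",(254.6,412.3),(-.0925,0,.07)),("top",(257.8,343.7),(.05,0,.114)),("top",(256.3,362.9),(0,0,0)),
("top",(225,252),(.25,-.085,.01)),("top",(279,254),(.25,.041,.01)),("top",(216.5,446),(-.19,-.085,.01)),("top",(271,449),(-.19,.041,.01))]
p,r,w=gauge_fit(obs); print(p,np.round(r,1))
for g in((-.0925,0,.07),(.05,0,.114),(.072,0,.114)): print(np.round(w(p,g),4))
c,s=np.cos(p[2]),np.sin(p[2]);t=w(p,(0,0,0))
for n,rc in(("top",(235.2,308.8)),("scene",(204.7,316.2)),("top",(238.2,341.2))):
  for z in(.02,.03,.04):
    d=atz(n,rc,z)-t; print(n,z,"gauge",np.round([c*d[0]+s*d[1],-s*d[0]+c*d[1]],4))
print(R.from_rotvec(manip.sense()["ee_rot"]).as_matrix().round(3))
im=manip.read_camera("top"); cv2.imwrite("pics/topc.png",cv2.resize(im[200:290,240:460],None,fx=3.6,fy=3.6,interpolation=cv2.INTER_CUBIC)[:,:,::-1])
E
```

```text
[ 0.53495003 -0.08820627  1.62114739] [-1.2  2.7 -0.4 -0.6  1.7 -0.4 -0.4 -0.9 -1.4  1.2  0.9  0.7 -1.   0.5
  1.3 -1.  -0.4 -1.8  0.9  0.8]
[ 0.5396 -0.1806  0.07  ]
[ 0.5324 -0.0383  0.114 ]
[ 0.5313 -0.0163  0.114 ]
top 0.02 gauge [ 0.1222 -0.0533]
top 0.03 gauge [ 0.122  -0.0524]
top 0.04 gauge [ 0.1217 -0.0515]
scene 0.02 gauge [ 0.1159 -0.0495]
scene 0.03 gauge [ 0.1116 -0.0586]
scene 0.04 gauge [ 0.1072 -0.0678]
top 0.02 gauge [ 0.0499 -0.0436]
top 0.03 gauge [ 0.0505 -0.0428]
top 0.04 gauge [ 0.0511 -0.042 ]
[[-0.959  0.284  0.   ]
 [ 0.284  0.959  0.   ]
 [-0.     0.    -1.   ]]
```

View pics/topc.png

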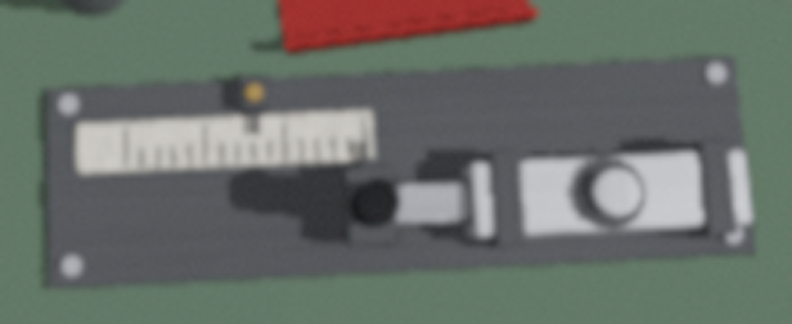

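Crop: the tab blade is at crop (125,252), i.e. full-image column 310 and gauge x ≈ 0.120. The pointer is at (150,357), i.e. column 339. The drawing-out needed is about 70 mm. Now I move above the button with the fingers shut.

```bash
python3 -m inch '[{"x":1.9,"y":-4.6,"az":6.5,"grip":255},{"x":1.9,"y":-4.6,"az":6.5,"grip":255},{"x":1.9,"y":-4.6,"az":6.4,"grip":255},{"x":1.9,"y":-4.6,"grip":255},{"x":1.9,"y":-4.6,"grip":255},{"x":1.9,"y":-4.6,"grip":255},{"x":1.9,"y":-4.6,"grip":255},{"x":1.9,"y":-4.6,"grip":255},{"x":1.9,"y":-4.6,"grip":255},{"x":1.9,"y":-4.6,"grip":255}]'; python3 -m inch '[{"x":1.9,"y":-4.6,"grip":255},{"x":1.9,"y":-4.6,"grip":255},{"x":1.9,"y":-4.6,"grip":255},{"x":1.9,"y":-4.6,"grip":255},{"x":1.9,"y":-4.6,"grip":255},{"x":1.9,"y":-4.6,"grip":255},{"grip":255}]'; python3 -c "
from h import *
s=manip.sense();print(s['eef_pos'],s['ft_force'],s['width']);print(R.from_rotvec(s['ee_rot']).as_matrix().round(3)); print(np.array([.5396,-.1806,.07])-s['eef_pos'])"
```

```text
[0.19160545 0.64723922 0.23130507] [0.39462198 0.29260292 0.71458748] 0.0852184811728955
[[-0.959  0.284  0.   ]
 [ 0.284  0.959  0.   ]
 [-0.     0.    -1.   ]]
[ 0.34799455 -0.82783922 -0.16130507]validation failed for argument at $[0]...
validation failed for argument at $[0]...
```

```bash
python3 -m inch '[{"x":1.9,"y":-4.6,"z":0,"ax":0,"ay":0,"az":6.5,"grip":255}]'; python3 -m inch --help | head -20
```

```text
time_s: 1.05
eef_pos: [0.2094, 0.6031, 0.2296]
ee_rot: [-0.27, -3.129, 0.002]
ft_force: [0.7, -0.4, 0.1]
width: 0.0735invalid input: not JSON, or not a number
```

All keys are required in every row.

```bash
python3 -m inch '[{"x":1.9,"y":-4.6,"z":0,"ax":0,"ay":0,"az":6.5,"grip":255},{"x":1.9,"y":-4.6,"z":0,"ax":0,"ay":0,"az":6.4,"grip":255},{"x":1.9,"y":-4.6,"z":0,"ax":0,"ay":0,"az":0,"grip":255},{"x":1.9,"y":-4.6,"z":0,"ax":0,"ay":0,"az":0,"grip":255},{"x":1.9,"y":-4.6,"z":0,"ax":0,"ay":0,"az":0,"grip":255},{"x":1.9,"y":-4.6,"z":0,"ax":0,"ay":0,"az":0,"grip":255},{"x":1.9,"y":-4.6,"z":0,"ax":0,"ay":0,"az":0,"grip":255},{"x":1.9,"y":-4.6,"z":0,"ax":0,"ay":0,"az":0,"grip":255},{"x":1.9,"y":-4.6,"z":0,"ax":0,"ay":0,"az":0,"grip":255},{"x":1.9,"y":-4.6,"z":0,"ax":0,"ay":0,"az":0,"grip":255}]'; python3 -m inch '[{"x":1.9,"y":-4.6,"z":0,"ax":0,"ay":0,"az":0,"grip":255},{"x":1.9,"y":-4.6,"z":0,"ax":0,"ay":0,"az":0,"grip":255},{"x":1.9,"y":-4.6,"z":0,"ax":0,"ay":0,"az":0,"grip":255},{"x":1.9,"y":-4.6,"z":0,"ax":0,"ay":0,"az":0,"grip":255},{"x":1.9,"y":-4.6,"z":0,"ax":0,"ay":0,"az":0,"grip":255},{"x":0,"y":0,"z":0,"ax":0,"ay":0,"az":0,"grip":255}]'; python3 -c "
from h import *
s=manip.sense();print(s['eef_pos'],s['ft_force'],s['width']);print(R.from_rotvec(s['ee_rot']).as_matrix().round(3)); print(np.array([.5396,-.1806,.07])-s['eef_pos'])"
```

```text
time_s: 2.05
eef_pos: [0.3964, 0.1377, 0.2296]
ee_rot: [-0.116, 3.135, -0.001]
ft_force: [1.6, 0.2, 0.4]
width: -0.0001
time_s: 2.65
eef_pos: [0.4901, -0.0992, 0.2311]
ee_rot: [-0.107, 3.131, -0.002]
ft_force: [-0.6, 1.1, -0.5]
width: 0.0002
[ 0.49007002 -0.09917963  0.23113595] [-0.61769331  1.09761204 -0.45642602] 0.0002380120242009512
[[-0.998 -0.069  0.009]
 [-0.069  0.998 -0.001]
 [-0.009 -0.002 -1.   ]]
[ 0.04952998 -0.08142037 -0.16113595]
```

```bash
python3 -m inch '[{"x":2.5,"y":-4.1,"z":0,"ax":0,"ay":0,"az":-1,"grip":255},{"x":2.5,"y":-4.0,"z":0,"ax":0,"ay":0,"az":0,"grip":255},{"x":0,"y":0,"z":-4,"ax":0,"ay":0,"az":0,"grip":255},{"x":0,"y":0,"z":-4,"ax":0,"ay":0,"az":0,"grip":255},{"x":0,"y":0,"z":-4,"ax":0,"ay":0,"az":0,"grip":255},{"x":0,"y":0,"z":-1,"ax":0,"ay":0,"az":0,"grip":255},{"x":0,"y":0,"z":0,"ax":0,"ay":0,"az":0,"grip":255}]'; python3 -c "
from h import *
s=manip.sense();print(s['ee_rot'],np.array([.5396,-.1806,.07])-s['eef_pos'])
a=manip.read_camera('scene')[130:270,160:400];b=manip.read_camera('top')[180:290,240:460]
f=lambda i:cv2.resize(i,(780,int(i.shape[0]*780/i.shape[1])))
b=f(b)[:200+190];cv2.imwrite('pics/pre.png',cv2.resize(np.vstack([f(a),b]),None,fx=.7,fy=.7)[:,:,::-1])"
```

```text
time_s: 3.35
eef_pos: [0.5409, -0.1823, 0.1]
ee_rot: [-0.074, 3.127, -0.004]
ft_force: [-0.3, 0.1, 1.2]
width: 0.0001
[-0.07443289  3.12695259 -0.00400246] [-0.00126185  0.00170013 -0.03003682]
```

View pics/pre.png

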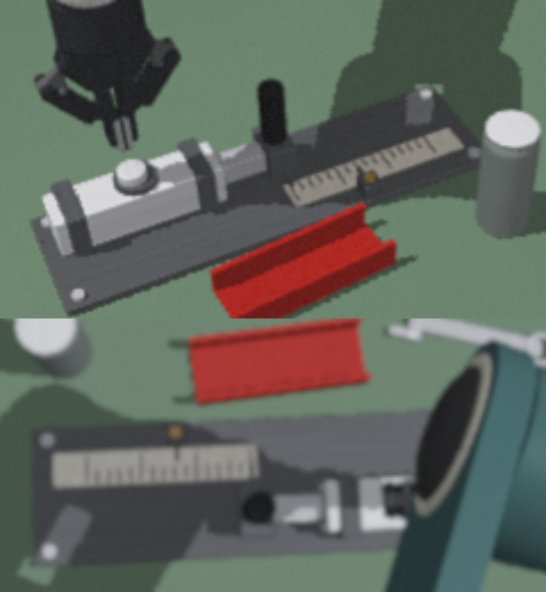

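The fingertips (about (140,120)) stand over the button (165,130). The top view agrees. Now pressing.

```bash
python3 -m inch '[{"x":-0.1,"y":0.1,"z":-2.5,"ax":0,"ay":0,"az":0,"grip":255},{"x":0,"y":0,"z":-0.6,"ax":0,"ay":0,"az":0,"grip":255},{"x":0,"y":0,"z":-0.4,"ax":0,"ay":0,"az":0,"grip":255}]';  python3 -m inch '[{"x":0,"y":0,"z":-0.2,"ax":0,"ay":0,"az":0,"grip":255}]'
```

```text
time_s: 3.75
eef_pos: [0.5438, -0.1823, 0.0739]
ee_rot: [-0.075, 3.115, -0.011]
ft_force: [-0.1, -0.5, 0.3]
width: -0.0
time_s: 3.85
eef_pos: [0.5443, -0.1824, 0.0731]
ee_rot: [-0.076, 3.114, -0.012]
ft_force: [1.0, 0.1, 0.1]
width: 0.0001
```

```bash
cat >> h.py <<'E'
def corr(p):
    s=manip.sense(); y=np.array([np.cos(1.6211),np.sin(1.6211),0]); z=np.array([0,0,-1.]); D=np.column_stack([np.cross(y,z),y,z])
    d=(R.from_matrix(D)*R.from_rotvec(s["ee_rot"]).inv()).as_rotvec(degrees=True)
    print("cm",((np.array(p)-s["eef_pos"])*100).round(2),"deg",d.round(2),"F",s["ft_force"].round(1),"w",s["width"].round(4),"t",s["time_s"])
E
python3 -c "
from h import *
corr([.5396,-.1806,.07])"
```

```text
Traceback (most recent call last):
  File "h.py", line 29, in corr
    print("cm",((np.array(p)-s["eef_pos"])*100).round(2),"deg",d.round(2),"F",s["ft_force"].round(1),"w",s["width"].round(4),"t",s["time_s"])
                                                                                                         ^^^^^^^^^^^^^^^^
AttributeError: 'float' object has no attribute 'round'
```

```bash
sed -i 's/s\["width"\].round(4)/round(s["width"],4)/' h.py
python3 -c "
from h import *
corr([.5396,-.1806,.07])"
```

```text
cm [-0.47  0.18 -0.31] deg [0.41 1.52 0.1 ] F [1.  0.1 0.1] w 0.0001 t 3.85
```

```bash
python3 -m inch '[{"x":-0.5,"y":0.2,"z":0,"ax":0.4,"ay":1.6,"az":0,"grip":255},{"x":0,"y":0,"z":-0.6,"ax":0,"ay":0,"az":0,"grip":255},{"x":0,"y":0,"z":-0.5,"ax":0,"ay":0,"az":0,"grip":255}]';  python3 -c "
from h import *
corr([.5396,-.1806,.07])"
```

```text
time_s: 4.15
eef_pos: [0.54, -0.1806, 0.0647]
ee_rot: [0.076, -3.14, 0.001]
ft_force: [-3.0, 0.2, 4.3]
width: 0.0001
cm [-0.04  0.    0.53] deg [ 0.05 -0.03  0.1 ] F [-3.   0.2  4.3] w 0.0001 t 4.15
```

```bash
python3 -m inch '[{"x":0,"y":0,"z":-0.2,"ax":0,"ay":0,"az":0,"grip":255},{"x":0,"y":0,"z":0,"ax":0,"ay":0,"az":0,"grip":255}]';  python3 -c "
from h import *
corr([.5396,-.1806,.07]); manip.read_camera('top')
for n in('scene','top'):
  manip.read_camera(n)
  for l,z in(('post_top',.114),('pointer',.02)):
    for r in manip.spot_point(l,n)[:1]: print(n,l,r,atz(n,r['location'],z))"
```

```text
time_s: 4.35
eef_pos: [0.5402, -0.1807, 0.0631]
ee_rot: [0.076, -3.14, 0.001]
ft_force: [-2.5, 1.1, 4.8]
width: 0.0
cm [-0.06  0.01  0.69] deg [ 0.05 -0.03  0.1 ] F [-2.5  1.1  4.8] w 0.0 t 4.35
scene post_top {'location': [162.9, 283.4], 'confidence': 0.9} [ 0.52054772 -0.02111185  0.114     ]
scene pointer {'location': [206.0, 295.8], 'confidence': 0.87} [ 0.56413808 -0.01321594  0.02      ]
top post_top {'location': [260.7, 331.6], 'confidence': 0.77} [ 0.52384012 -0.01202004  0.114     ]
top pointer {'location': [238.0, 333.6], 'confidence': 0.77} [ 0.57623688 -0.0191474   0.02      ]
```

The arm sprang out by about 20 mm. Now I lift, open the gripper and move over the post.

```bash
python3 -m inch '[{"x":0,"y":0,"z":4,"ax":0,"ay":0,"az":0,"grip":255},{"x":0,"y":0,"z":4.5,"ax":0,"ay":0,"az":0,"grip":0},{"x":0,"y":0,"z":4,"ax":0,"ay":0,"az":0,"grip":0},{"x":-0.2,"y":4.2,"z":0,"ax":0,"ay":0,"az":0,"grip":0},{"x":-0.2,"y":4.2,"z":0,"ax":0,"ay":0,"az":0,"grip":0},{"x":-0.2,"y":4.2,"z":0,"ax":0,"ay":0,"az":0,"grip":0},{"x":-0.2,"y":3.9,"z":0,"ax":0,"ay":0,"az":0,"grip":0},{"x":0,"y":0,"z":0,"ax":0,"ay":0,"az":0,"grip":0}]';  python3 -c "
from h import *
corr([.5313,-.017,.067])
for n in('scene','top'):
  a=manip.read_camera(n)
  for l,z in(('post_top',.114),('pointer',.02)):
    for r in manip.spot_point(l,n)[:1]: print(n,l,r,atz(n,r['location'],z))
  cv2.imwrite('pics/post_%s.png'%n,cv2.resize(a[100:300,200:440],None,fx=2.5,fy=2.5)[:,:,::-1])"
```

```text
time_s: 5.5
eef_pos: [0.5301, -0.0108, 0.191]
ee_rot: [0.07, -3.14, -0.001]
ft_force: [0.2, -0.8, -0.5]
width: 0.0854
cm [  0.12  -0.62 -12.4 ] deg [-0.05 -0.03  0.33] F [ 0.2 -0.8 -0.5] w 0.0854 t 5.5
scene pointer {'location': [206.7, 297.8], 'confidence': 0.59} [ 0.56798132 -0.00994389  0.02      ]
```

View pics/post_scene.png

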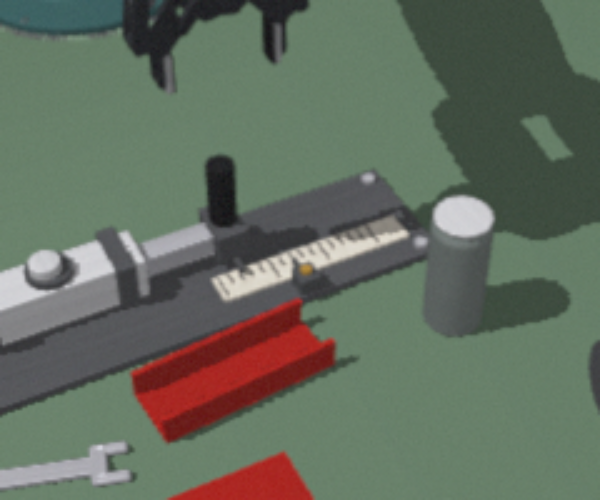

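The button is up, the arm is out, and the open fingers straddle the post at crop (220,160). Descending.

```bash
python3 -m inch '[{"x":0.1,"y":-0.5,"z":-4,"ax":0,"ay":0,"az":0,"grip":0},{"x":0,"y":0,"z":-2,"ax":0,"ay":0,"az":0,"grip":0},{"x":0,"y":0,"z":0,"ax":0,"ay":0,"az":0,"grip":0}]';  python3 -c "
from h import *
corr([.5313,-.017,.067])"
```

```text
time_s: 6.1
eef_pos: [0.532, -0.0232, 0.1299]
ee_rot: [-0.057, 3.14, -0.001]
ft_force: [0.4, 0.4, 0.1]
width: 0.0852
cm [-0.07  0.62 -6.29] deg [0.03 0.03 0.81] F [0.4 0.4 0.1] w 0.0852 t 6.1
```

```bash
python3 -m inch '[{"x":0,"y":0.5,"z":0,"ax":0,"ay":0,"az":0.6,"grip":0},{"x":0,"y":0,"z":-3,"ax":0,"ay":0,"az":0,"grip":0},{"x":0,"y":0,"z":-2.2,"ax":0,"ay":0,"az":0,"grip":0},{"x":0,"y":0,"z":0,"ax":0,"ay":0,"az":0,"grip":0}]';  python3 -c "
from h import *
corr([.5313,-.017,.067])
a=manip.read_camera('scene')
cv2.imwrite('pics/g1.png',cv2.resize(a[100:260,200:440],None,fx=2.5,fy=2.5)[:,:,::-1])"
```

```text
time_s: 6.5
eef_pos: [0.534, -0.019, 0.0813]
ee_rot: [-0.072, 3.135, -0.001]
ft_force: [-0.1, 0.3, 0.3]
width: 0.0851
cm [-0.27  0.2  -1.43] deg [0.04 0.31 0.25] F [-0.1  0.3  0.3] w 0.0851 t 6.5
```

View pics/g1.png

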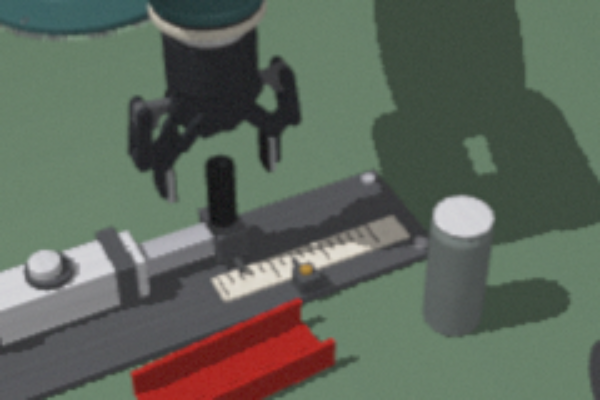

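The fingers straddle the post: tip midpoint at about (218,182) and the post axis at that height at about (222,180). Lower and close.

```bash
python3 -m inch '[{"x":-0.3,"y":0.2,"z":-0.9,"ax":0,"ay":0.3,"az":0,"grip":0},{"x":0,"y":0,"z":-0.5,"ax":0,"ay":0,"az":0,"grip":0},{"x":0,"y":0,"z":0,"ax":0,"ay":0,"az":0,"grip":120},{"x":0,"y":0,"z":0,"ax":0,"ay":0,"az":0,"grip":255},{"x":0,"y":0,"z":0,"ax":0,"ay":0,"az":0,"grip":255},{"x":0,"y":0,"z":0,"ax":0,"ay":0,"az":0,"grip":255},{"x":0,"y":0,"z":0,"ax":0,"ay":0,"az":0,"grip":255},{"x":0,"y":0,"z":0,"ax":0,"ay":0,"az":0,"grip":255}]';  python3 -c "
from h import *
corr([.5313,-.017,.067]);print(manip.sense()['eef_pos'])"
```

```text
time_s: 7.35
eef_pos: [0.5336, -0.017, 0.0738]
ee_rot: [-0.072, 3.133, -0.002]
ft_force: [0.8, -0.8, -2.4]
width: 0.0246
cm [-0.23 -0.   -0.68] deg [0.08 0.44 0.23] F [ 0.8 -0.8 -2.4] w 0.0246 t 7.35
[ 0.53363089 -0.01697427  0.07378667]
```

```bash
python3 -m inch '[{"x":-0.05,"y":1,"z":0,"ax":0,"ay":0,"az":0,"grip":255},{"x":-0.05,"y":1,"z":0,"ax":0,"ay":0,"az":0,"grip":255},{"x":-0.05,"y":1,"z":0,"ax":0,"ay":0,"az":0,"grip":255},{"x":-0.05,"y":0.8,"z":0,"ax":0,"ay":0,"az":0,"grip":255},{"x":0,"y":0,"z":0,"ax":0,"ay":0,"az":0,"grip":255}]';  python3 -c "
from h import *
corr([.5313-.0024,-.017+.048,.0738])
for n in('scene','top'):
  a=manip.read_camera(n)
  for l,z in(('pointer',.02),('tab_tip',.02)):
    for r in manip.spot_point(l,n)[:1]: print(n,l,r,atz(n,r['location'],z))
  cv2.imwrite('pics/d1_%s.png'%n,cv2.resize(a[150:250,250:400],None,fx=5,fy=5,interpolation=2)[:,:,::-1])"
```

```text
time_s: 7.85
eef_pos: [0.5313, 0.0243, 0.0738]
ee_rot: [-0.073, 3.133, -0.003]
ft_force: [0.3, -2.7, 0.4]
width: 0.0247
cm [-0.24  0.67  0.  ] deg [0.12 0.44 0.23] F [ 0.3 -2.7  0.4] w 0.0247 t 7.85
scene pointer {'location': [202.0, 314.5], 'confidence': 0.65} [0.5690262 0.0299721 0.02     ]
scene tab_tip {'location': [204.7, 315.9], 'confidence': 0.69} [0.5782387  0.02946599 0.02      ]
```

View pics/d1_scene.png

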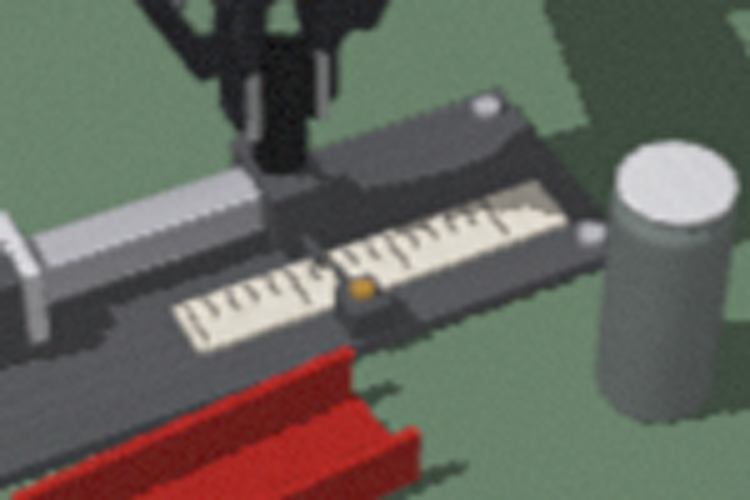

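The scene crop shows the pointer at about (310,245) and the tab blade at (322,258)–(345,280), nearly in line. I take a closer zoom with the gauge-y direction drawn in.

```bash
cat > z.py <<'E'
from h import *
import sys
p=np.array([.53495,-.08821,1.62115]);c,s=np.cos(p[2]),np.sin(p[2])
w=lambda g:np.array([p[0]+c*g[0]-s*g[1],p[1]+s*g[0]+c*g[1],g[2]])
im=np.mean([manip.read_camera("scene").astype(float) for _ in range(6)],0).astype(np.uint8)
f=14;r0,c0=188,298
z=cv2.resize(im[r0:r0+28,c0:c0+40],None,fx=f,fy=f,interpolation=cv2.INTER_CUBIC)[:,:,::-1].copy()
for gx in np.arange(.100,.141,.01):
    q=[tuple(int(v) for v in ((pix("scene",w((gx,gy,.02)))-[r0,c0]+.5)*f)[::-1]) for gy in(-.02,-.075)]
    cv2.line(z,*q,(0,255,0) if abs(gx-.12)>.001 else (0,0,255),1)
cv2.imwrite(sys.argv[1],z)
E
python3 z.py pics/z1.png
```

```text
(no output)
```

View pics/z1.png

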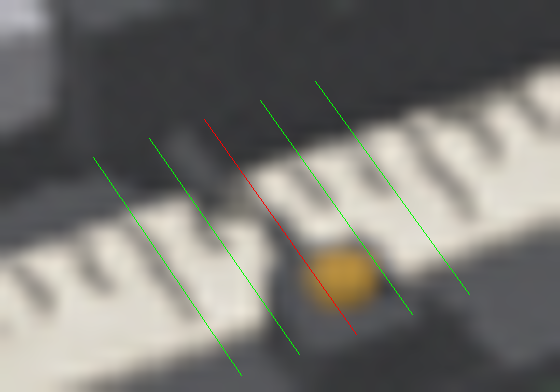

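Zoom: the tab blade (≈(277,232)) lies on the red 0.120 line. The pointer (≈(190,155)–(235,195)) is about 6–7 mm short of it. Moving on by 6 mm.

```bash
python3 -m inch '[{"x":-0.03,"y":0.3,"z":0,"ax":0,"ay":0,"az":0,"grip":255},{"x":-0.03,"y":0.3,"z":0,"ax":0,"ay":0,"az":0,"grip":255},{"x":0,"y":0,"z":0,"ax":0,"ay":0,"az":0,"grip":255},{"x":0,"y":0,"z":0,"ax":0,"ay":0,"az":0,"grip":255}]'; sed -i 's/^for gx.*/for gx in (.10,.14):/; s/f=14/f=20/' z.py; python3 z.py pics/z2.png
```

```text
time_s: 8.85
eef_pos: [0.531, 0.0294, 0.0738]
ee_rot: [-0.07, 3.133, -0.004]
ft_force: [1.1, -2.8, -0.5]
width: 0.0247
```

View pics/z2.png

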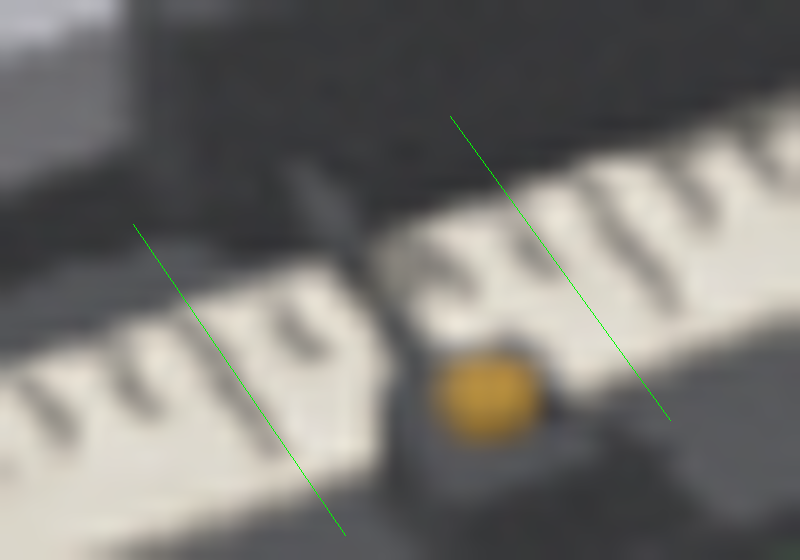

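The pointer and the tab blade look nearly continuous now. For a firmer check I compare with the tab alone from the first scene picture, and look from the top camera.

```bash
cat > z3.py <<'E'
from h import *
import sys
A=cv2.imread("pics/scene0.png")
def avg(n): return np.mean([manip.read_camera(n).astype(float) for _ in range(8)],0).astype(np.uint8)[:,:,::-1]
B=avg("scene");T=avg("top");T0=cv2.imread("pics/top0.png")
f=13
p=lambda i,r,c:cv2.resize(i[r:r+20,c:c+28],None,fx=f,fy=f,interpolation=cv2.INTER_CUBIC)
m=np.vstack([np.hstack([p(A,190,304),p(B,190,304)]),np.hstack([p(T0,226,296),p(T,226,296)])])
for x in range(0,m.shape[1],f*4): m[::4,x]=(0,255,255)
for y in range(0,m.shape[0],f*4): m[y,::4]=(0,255,255)
cv2.imwrite(sys.argv[1],m)
corr([.531,.0294,.0738])
for n in("scene","top"):
    for l in("pointer","tab_tip"): print(n,l,[(np.round(r["location"],1),r["confidence"]) for r in manip.spot_point(l,n)[:2]])
E
python3 z3.py pics/z3.png
```

```text
cm [-0.    0.02  0.  ] deg [0.13 0.48 0.33] F [ 1.6 -3.1 -0.9] w 0.0246 t 9.95
scene pointer [(array([200.8, 313.3]), 0.95)]
scene tab_tip []
top pointer [(array([251.8, 409.5]), 0.56)]
top tab_tip []
```

View pics/z3.png

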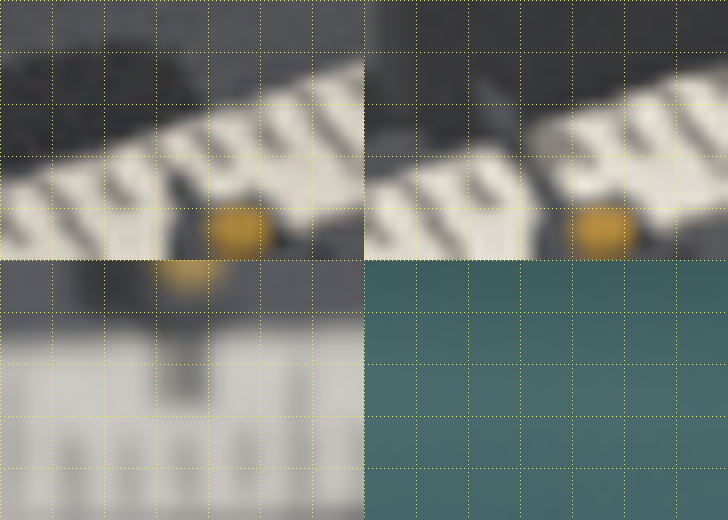

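Top view is now blocked by the arm, but its first picture puts the tab blade on the 120 mm scale line, so joint ≈ 0.070. The scene view looks in line, though that depends on blade heights. As an independent check I measure arm travel from the bright-bar/head-block edge, first picture against now.

```bash
cat > tr.py <<'E'
from h import *
p=np.array([.53495,-.08821,1.62115]);c,s=np.cos(p[2]),np.sin(p[2])
w=lambda g:np.array([p[0]+c*g[0]-s*g[1],p[1]+s*g[0]+c*g[1],g[2]])
A=cv2.cvtColor(cv2.imread("pics/scene0.png"),6).astype(np.float32)
B=np.mean([cv2.cvtColor(manip.read_camera("scene"),7).astype(np.float32) for _ in range(8)],0)
X=np.arange(0,.13,.0005)
def edge(I,gy,z):
    q=np.array([pix("scene",w((x,gy,z))) for x in X],np.float32)
    v=cv2.remap(I,q[:,1].copy()[None],q[:,0].copy()[None],cv2.INTER_CUBIC)[0]
    v=cv2.GaussianBlur(v[None],(9,1),2)[0]
    g=np.diff(v); k=g.argmin(); win=slice(max(k-8,0),k+9)
    return (X[win]*-g[win].clip(None,0)).sum()/(-g[win].clip(None,0)).sum(), v[max(k-15,0)],v[min(k+15,len(v)-1)]
for z in(.036,.040,.044):
  for gy in(-.006,-.002,.002,.006):
    a,b=edge(A,gy,z),edge(B,gy,z); print(z,gy,np.round([a[0]*1e3,b[0]*1e3,(b[0]-a[0])*1e3],1),np.round(a[1:]+b[1:]))
s_=manip.sense()["eef_pos"];print("tcp",s_)
E
python3 tr.py
```

```text
0.036 -0.006 [ 37.5 105.8  68.3] [116.  84. 121.  88.]
0.036 -0.002 [ 38.5 106.9  68.5] [168.  83. 170.  88.]
0.036 0.002 [ 39.  107.3  68.2] [167.  81. 178.  88.]
0.036 0.006 [ 38.9 106.9  68. ] [167.  73. 177.  84.]
0.04 -0.006 [ 37.  105.2  68.2] [167.  83. 171.  88.]Traceback (most recent call last):
  File "tr.py", line 15, in <module>
    a,b=edge(A,gy,z),edge(B,gy,z); print(z,gy,np.round([a[0]*1e3,b[0]*1e3,(b[0]-a[0])*1e3],1),np.round(a[1:]+b[1:]))
                     ~~~~^^^^^^^^
  File "tr.py", line 8, in edge
    q=np.array([pix("scene",w((x,gy,z))) for x in X],np.float32)
                ~~~^^^^^^^^^^^^^^^^^^^^^
  File "h.py", line 14, in pix
    K,d,t,Rm=cam(n); q=Rm.T@(np.array(p)-t)
             ~~~^^^
  File "h.py", line 5, in cam
    c=manip.camera_info(n); a=np.array(c["attitude"],float)
ValueError: time passes only in moves, steps and waits
```

```bash
python3 - <<'E'
import cv2,numpy as np
from scipy.signal import find_peaks
I=cv2.cvtColor(cv2.imread("pics/top0.png"),6).astype(np.float32)
def mins(r0,r1,c0=255,c1=350,pr=8):
    v=I[r0:r1].mean(0)[c0:c1]; x=np.arange(c0,c1); xf=np.arange(c0,c1-1,.05)
    from scipy.interpolate import CubicSpline
    f=CubicSpline(x,v)(xf); k,_=find_peaks(-f,prominence=pr); return xf[k].round(2),f[k].round()
for r in((232,234),(233,236),(235,238),(238,240),(240,242),(241,244)): print(r,*mins(*r))
E
```

```text
(232, 234) [310.  318.6] [113. 178.]
(233, 236) [296.4 310.  318.5] [180. 121. 182.]
(235, 238) [274.45 296.4  310.05 318.45] [179. 179. 145. 176.]
(238, 240) [274.45 296.4  309.9  314.45 318.55 323.1  327.5  332.   340.7 ] [174. 174. 188. 187. 173. 183. 183. 174. 151.]
(240, 242) [274.5  278.65 283.55 287.35 292.1  296.5  301.05 305.4  309.8  314.5
 318.75 323.3  327.55 332.1  340.2 ] [173. 186. 184. 183. 175. 172. 170. 179. 173. 173. 167. 175. 175. 172.
 121.]
(241, 244) [274.5  278.75 283.6  287.55 292.15 296.45 301.1  305.4  309.9  314.5
 318.75 323.35 327.75 332.25 340.2 ] [174. 173. 176. 174. 171. 174. 168. 175. 171. 175. 168. 175. 173. 176.
 114.]
```

Bar-edge travel is 68.2 mm. The tab reads 68 mm (relative to the locked pointer) to 69.7 mm (from scale lines). A half-millimetre nudge centres it.

```bash
python3 -m inch '[{"x":0,"y":0.06,"z":0,"ax":0,"ay":0,"az":0,"grip":255},{"x":0,"y":0,"z":0,"ax":0,"ay":0,"az":0,"grip":255},{"x":0,"y":0,"z":0,"ax":0,"ay":0,"az":0,"grip":255}]'; sed -i 's/(.036,.040,.044)/(.036,)/;s/(-.006,-.002,.002,.006)/(-.002,.004)/' tr.py; python3 tr.py
```

```text
time_s: 10.85
eef_pos: [0.531, 0.0299, 0.0738]
ee_rot: [-0.07, 3.133, -0.004]
ft_force: [1.7, -3.4, -0.1]
width: 0.0244
0.036 -0.002 [ 38.5 107.7  69.3] [168.  83. 167.  88.]
0.036 0.004 [ 39.  107.4  68.4] [167.  81. 178.  86.]
tcp [0.53100136 0.02987408 0.07376791]
```

```bash
python3 -m inch '[{"x":0,"y":0,"z":0,"ax":0,"ay":0,"az":0,"grip":255}]'; python3 -c "
from h import *
a=np.mean([manip.read_camera('scene').astype(float) for _ in range(6)],0).astype(np.uint8)
cv2.imwrite('pics/f.png',np.vstack([cv2.resize(a[180:220,290:350],(780,520),interpolation=2)])[:,:,::-1])
corr([.531,.03,.0738])"
```

```text
time_s: 11.35
eef_pos: [0.531, 0.0299, 0.0738]
ee_rot: [-0.07, 3.133, -0.004]
ft_force: [0.2, -2.7, -0.9]
width: 0.025
cm [0.   0.01 0.  ] deg [0.12 0.47 0.33] F [ 1.1 -1.8 -0.7] w 0.0243 t 11.65
```

View pics/f.png

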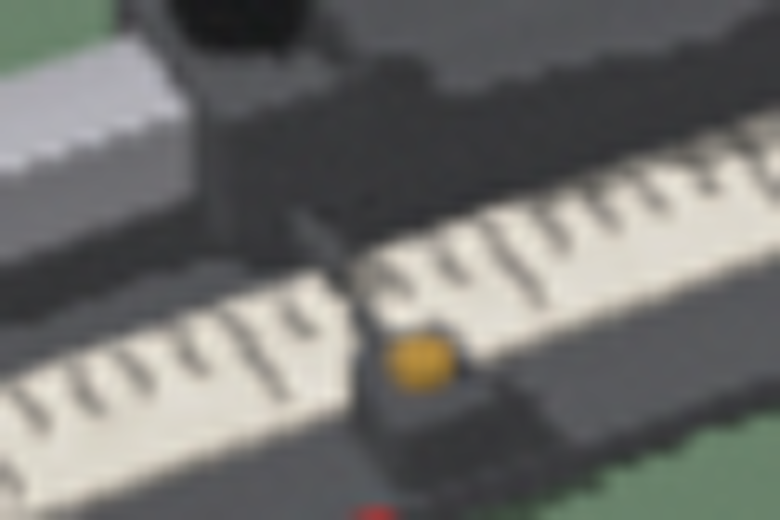

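The pointer ((295,210)–(345,275)) continues straight into the tab blade ((355,295)–(375,330)), and the tab is unmoved. Handing in while still holding the post.

```bash
python3 -c "
from cell import manip
print(manip.hand_in())"
```

```text
the job is handed in; nothing more can be done
None
```

I pressed the lock button until the arm sprang free (about 20 mm). I then gripped the post, drew the arm out to the tab, and handed the job in at about 11.7 s still holding it.

**Hold:** the gripper is closed on the post (width about 24.5 mm) and the spring pull reads about 3 N. The tab showed no shift in the last scene picture. I did not re-measure the other things on the bench, but the tool never came near them.

**Alignment:** the last scene picture shows the pointer and tab blade in one line, to about 1 mm.
- **Arm travel:** the bar edge gives 68.4–69.3 mm.
- **Tab setting:** the first top picture gives about 68 mm measured from the locked pointer and about 69.5 mm from the scale lines.
- **Disagreement:** the robot's own position, taken with the fitted gauge pose, reads about 2 mm short of the tab. I put that down to the 2 mm calibration tolerance.
- **Not checked:** the top camera was blocked by the arm at the end, so I could not confirm the alignment from above.

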